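Stand the wooden utensils in the caddy

ROBOT

A 6-joint arm with a two-finger parallel gripper is mounted at the origin on the work surface. World frame = base frame: x ahead of the robot, y to its left, z up, the work surface at z = 0. Lengths are in m, angles in rad, forces in N, time in s.
With the tool pointing down it reaches from about 0.4 to 0.825 m from the base axis. Payload 7 kg.
Tool frame: the origin (TCP) lies on the centre line of the jaws, within the pads' length; the fingertips stand 22 mm ahead of it and the grasp point (between the pads) lies 3 mm ahead of it; z points along the fingers, y is the line along which they close (so a half turn about z gives the same grasp; the last joint's range is limited). The gripper opens to 88 mm and grips with 3 to 60 N. Pads are 19 mm wide; open, the fingers measure 130 mm over their backs; the gripper's body (78 mm by 193 mm) begins 47 mm behind the grasp point.
Start: joints at [-0.82, 0.359, 0.012, 0, -1.224, -0.288], TCP at [0.301, -0.604, 0.249] pointing down, gripper open.
Joint ranges: [-3.07, 3.07], [-1.43, 2.12], [-1.02, 1.25], [-3.03, 1.67], [-3.05, -0], [-3.03, 3.03]. Speed limits (rad/s): [2.39, 2.39, 3.01, 3.14, 3.14, 3.14].

INTERFACE

Orientations are given as [roll, pitch, yaw] about the fixed x, y, z axes, in that order (R = Rz(yaw) Ry(pitch) Rx(roll)).
In Python, from station import arm gives the robot as it stands.
- The arm moves only by the tool arm_command, never from a script. Its argument "series" is one flat list of numbers, 7 for each row, row after row: the turn, a rotation vector about the tool's x, y, z each as a share of 90 degrees, from -1 to 1, then the shift along the tool's x, y, z each as a share of 0.1 m, from -1 to 1, then the opening, from 0 (shut) to 1 (fully open). A call has 1 to 8 rows; each row is the pose to reach, as a shift and turn from the pose commanded when the call began, along the tool's axes at that moment; what a row does not reach only later rows make up. A row lasts 1/8 s, in which the tool goes at most 62.5 mm and 10.7 degrees, less where a joint would pass 70% of its speed; a pose out of reach is approached as far as the arm can. A call with a number of a shift or a turn outside -1 to 1 is refused whole. A call with a gripper value outside its range is refused whole. The fingers move at their own pace and stop on an object; "force" is the grip in N (left out, the last holds). Time passes only in rows, so rows that repeat a pose let the fingers close. It gives the time, the measured TCP pose, the force, the opening and the grip force at its end, in the units of the state.
- arm.get_state(): the state, without advancing time (a new reading comes with each control period).
- arm.grab_frame(name): name is "scene" or "top" or "wrist"; returns the picture (400x640x3 uint8, blue, green, red); there is no depth.
- arm.camera_model(name): a dict with "fovy" (degrees; the focal length in pixels is half the picture's height over the tangent of half this angle, whatever the lens; pixels are square), "cx", "cy" (the principal point, pixels), "pose" (4x4, takes a point from camera to world coordinates). Camera axes: x right, y down, z forward; pixel columns grow to the right and rows downward; lengths in m; the calibration is good to about 2 mm. A picture is of the moment at which its call begins: read the wrist's pose just before it. camera_model takes no time and is no camera call; for the wrist camera it gives the pose at the moment of the call.
- arm.job_done(): hands the job in; it is judged then, once.
The state is a dict: "t": time; "q": joint angles; "qd": joint speeds; "joint_efforts": joint torques, N m; "eef_pos": TCP position; "ee_rot": TCP orientation; "force": force on the tool from outside, world axes, zero at the start; "moment": the same for the moment, N m; "width": finger opening in m; "gripper_force": force on a finger pad.
Only numpy, scipy, OpenCV 4.12 (cv2) and the standard library are available. Lean on these libraries where they do the work, as an engineer would, in place of code of your own. Each camera call takes 0.05 s, during which the arm holds its last target. There are 200 camera calls.

TASK

Put the two wooden utensils on the sloping rest away in the caddy: stand the flat spatula upright in the narrow tube, and the thick round pestle upright in the wide cup, each with the end that now rests on the board pointing down. Lower each one until it rests on the bottom before you let go, do not drop it, and leave the two bowls and the bottle where they are.

Things in the scene. Friction and masses are not known exactly. Their poses are not given: they have to be found in the camera images.
- spatula: Loose flat wooden spatula, 232 mm long, leaning head up on the rest at 37 degrees above level. Origin: centre of its handle's end face (the foot, low); z runs from foot to head, y across its width, x across its thickness. Handle z = 0 to 165 mm, 14 mm wide, 10 mm thick; then a flat head 7 mm thick, 26 to 44 mm wide. The bar is under z = 140 mm.
- pestle: Loose round wooden pestle, 182 mm long, leaning on the rest at 39 degrees above level. Origin: centre of its flat thick end (the foot, low); z runs from foot to the knob at the top. Cylinder of 34 mm diameter from z = 0 to 155 mm, then a 22 mm neck and 28 mm knob. The bar is under z = 140 mm.
- rest: Fixed utensil rest: board 190 (x) by 220 (y) by 8 mm, 10 mm lip behind the feet. Origin: centre of its underside. A steel bar, 8 mm thick, runs along y at x = 58, axis at z = 92 mm. Places at y = +55 and -55 mm (which utensil is where varies), each between two thin prongs 44 mm apart, rising to 108 mm. The utensils' feet are at x = -62 mm, their heads towards +x.
- caddy: Fixed utensil caddy: wooden foot 110 (x) by 240 (y) by 12 mm with two round metal holders on it, the wide cup at y = +60 mm and the narrow tube at y = -60 mm. Origin: centre of the underside, z up. Both rims are at z = 100 mm.
- wide_floor (a point): Centre of the inner floor of the wide cup, 17 mm above the caddy's underside. The cup is 54 mm inside, 62 mm outside, 83 mm deep.
- wide_rim (a point): Centre of the mouth of the wide cup, 83 mm above its floor.
- narrow_floor (a point): Centre of the inner floor of the narrow tube, 17 mm above the caddy's underside. The tube is 28 mm inside, 36 mm outside, 83 mm deep (the pestle does not fit it).
- narrow_rim (a point): Centre of the mouth of the narrow tube, 83 mm above its floor.
- bowl_left: Ceramic soup bowl, a bystander, 116 mm across and 60 mm high, on the worktop to the robot's left. Origin: centre of its underside.
- bowl_right: Ceramic soup bowl, a bystander, 116 mm across and 60 mm high, on the worktop to the robot's right. Origin: centre of its underside.
- soy_bottle: Closed amber glass bottle, a bystander, 60 mm across and 140 mm high, on the far part of the worktop. Origin: centre of its underside.
Mind the look-alikes: they are no part of the job. What is meant by the spatula is not purple, and is the larger of those in its own colour.

How it is judged:
By the outcome, as a careful person would: the job done as asked, in the order asked, and still so for the second after the job is handed in, with the robot touching nothing.
It also fails if it takes over 72 s, if anything falls off the work surface, if the arm or the gripper's body presses on something with over 40 N, if the wrist force passes 120 N, or if a joint passes its speed limit or range.

## Working session

There is one attempt and no reset: what is moved stays moved. The work goes in short steps, Python scripts to look and compute and a tool call to move; the robot and the scene stay as the last step left them, time stands still between calls to the robot, and variables do not carry over. Pictures are saved under pics/ and viewed, at most 13 in all, crops included, and the job is handed in when it is done.

Besides the shell and the picture viewer there is one more tool, called after "Emit:" in YAML: its name, and indented under it one key for each argument. arm_command: Moves the arm, as the interface text tells. Its arguments: {"type":"object","properties":{"series":{"type":"array"},"force":{"type":"number"}},"required":["series"]}

```bash
mkdir -p pics
python3 - <<'E'
from station import arm
import cv2
for n in("scene","top"):
    cv2.imwrite(f"pics/{n}0.png",arm.grab_frame(n)); m=arm.camera_model(n); print(n,m["fovy"],m["cx"],m["cy"],m["pose"],{k for k in m})
print(arm.get_state())
E
ls
```

```text
scene 53.2418056652471 320.2481569982624 196.68250002293092 [[-0.76276778  0.49322289 -0.4182302   1.03812644]
 [ 0.64650371  0.56684249 -0.51060997  0.66805315]
 [-0.01477388 -0.65986421 -0.75123961  1.06785974]
 [ 0.          0.          0.          1.        ]] {'cx', 'pose', 'cy', 'fovy'}
top 42.65609843148634 329.21249725129394 200.27384219911906 [[-0.0136926  -0.99244084  0.12195774  0.31880222]
 [-0.99986768  0.01466111  0.00704747  0.00406796]
 [-0.00878223 -0.1218451  -0.99251027  1.72930479]
 [ 0.          0.          0.          1.        ]] {'cx', 'pose', 'cy', 'fovy'}
{'t': 0.1, 'q': array([-8.19866465e-01,  3.59356711e-01,  1.11563969e-02, -3.18027472e-04,
       -1.22408926e+00, -2.88101391e-01]), 'qd': array([-0.00127042, -0.00026862,  0.00210387,  0.00325035,  0.0007286 ,
       -0.00103806]), 'joint_efforts': array([-1.34883878e-03, -5.84162271e+01,  2.93753332e+01,  7.01554388e+00,
        1.01957854e-02, -5.87457703e-05]), 'eef_pos': array([ 0.30117996, -0.60363647,  0.2476904 ]), 'ee_rot': array([ 3.14007599e+00, -1.37663726e-04, -2.67887237e+00]), 'force': array([ 0.41725275, -0.26116192,  0.37877146]), 'moment': array([-0.0191829 ,  0.00846414,  0.03719633]), 'gripper_force': 0.0, 'width': 0.08787185780407857}
pics
```

View pics/scene0.png

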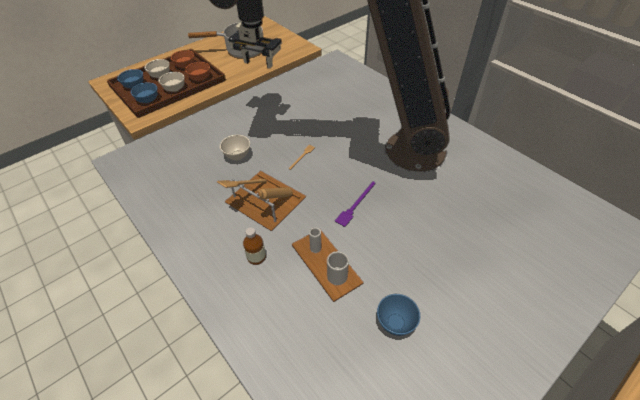

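View pics/top0.png

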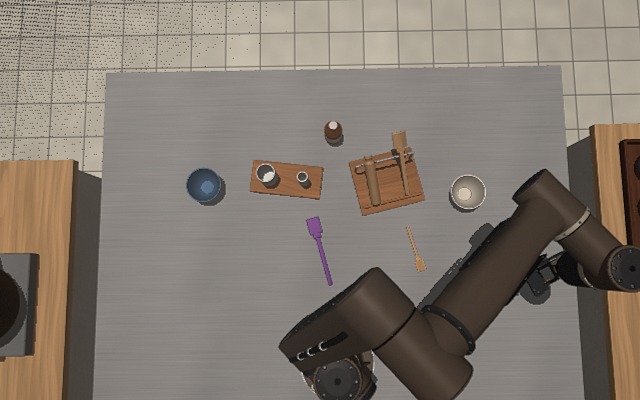

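The top view shows three spatula-like things: purple at (318,250), a small wooden one at (415,250), and a large wooden one on the rest at (402,163). The one on the rest fits, since it isn't purple and is the larger of the wooden pair. The pestle is at (372,180), and the caddy is at (287,180) with the wide cup at (267,175) and the narrow tube at (303,178). I'll confirm this in an enlarged crop.

Run:
```python
import cv2
a=cv2.imread("pics/top0.png")[122:222,240:440]; cv2.imwrite("pics/topc.png",cv2.resize(a,None,fx=4,fy=4,interpolation=cv2.INTER_CUBIC))
a=cv2.imread("pics/scene0.png")[160:310,210:370]; cv2.imwrite("pics/scenec.png",cv2.resize(a,None,fx=4,fy=4,interpolation=cv2.INTER_CUBIC))
```

```text
(no output)
```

View pics/topc.png

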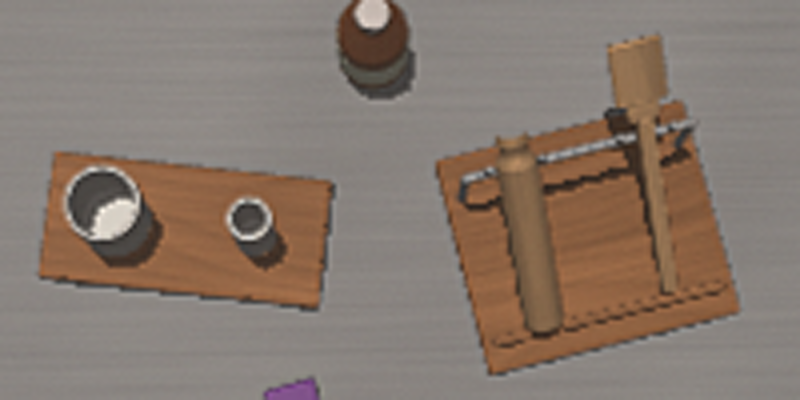

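View pics/scenec.png

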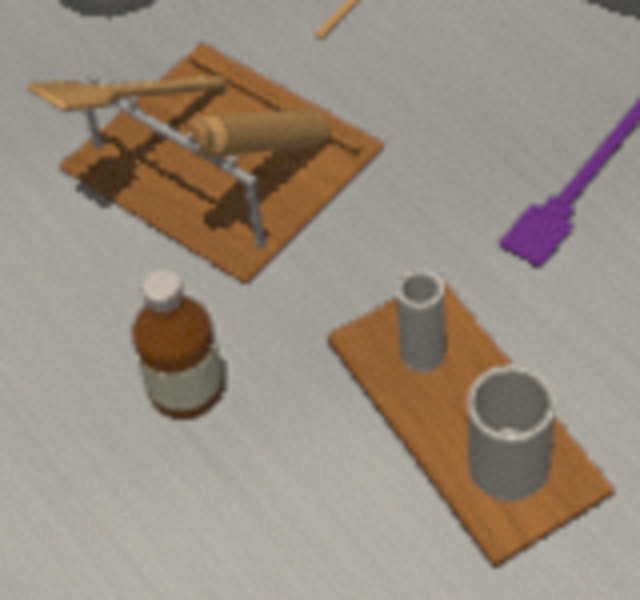

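The top crop confirms the large wooden spatula on the rest at the −y place (head (636,60), foot (668,290)) and the pestle at the +y place (foot (545,330)). The wide cup rim is at (103,204) and the narrow rim at (250,219). The scene crop agrees, with rims at (421,289) and (511,401). Next I'll fit the fixture poses.

```bash
cat > h.py <<'E'
import numpy as np
from scipy.optimize import least_squares
from scipy.spatial.transform import Rotation as Ro
def proj(m,P):
    T=np.linalg.inv(np.asarray(m["pose"])); p=np.atleast_2d(P)@T[:3,:3].T+T[:3,3]
    f=200/np.tan(np.radians(m["fovy"])/2)
    return np.c_[m["cx"]+f*p[:,0]/p[:,2], m["cy"]+f*p[:,1]/p[:,2]]
def place(v,P):
    c,s=np.cos(v[2]),np.sin(v[2]); P=np.atleast_2d(P)
    return np.c_[v[0]+c*P[:,0]-s*P[:,1], v[1]+s*P[:,0]+c*P[:,1], P[:,2]]
def uncrop(p,o,k=4): return (np.array(p,float)+.5)/k-.5+np.array(o)
E
python3 - <<'E'
from h import *
from station import arm
mt,ms=arm.camera_model("top"),arm.camera_model("scene")
def fit(P,t,s,x0):
    P=np.array(P)/1000; t=uncrop(t,(240,122)); s=uncrop(s,(210,160))
    f=lambda v:np.r_[(proj(mt,place(v,P))-t).ravel(),(proj(ms,place(v,P))-s).ravel()]
    r=least_squares(f,x0,loss="soft_l1"); print(r.x.round(4),f(r.x).reshape(-1,2).round(1).tolist()); return r.x
b=lambda x,y,z:[[x,y,z],[x,-y,z],[-x,-y,z],[-x,y,z]]
rest=fit(b(95,110,8),[(438,160),(682,102),(738,312),(492,374)],[(248,282),(62,165),(203,43),(382,146)],[.6,-.2,.2])
cad=fit(b(55,120,12)+[[0,60,100],[0,-60,100]],[(55,152),(333,184),(320,309),(40,277),(103,204),(250,219)],[(497,566),(330,338),(440,285),(613,492),(511,401),(421,289)],[.6,.2,-.1])
print("rims",place(cad,np.array([[0,.06,.1],[0,-.06,.1]])))
# utensil check: axis from bar geometry
for n,a,y,r,L in(("spat",37,-55,5,232),("pest",39,55,17,182)):
    a=np.radians(a); u=np.array([np.cos(a),0,np.sin(a)]); n_=np.array([-np.sin(a),0,np.cos(a)])
    bar=np.array([58,y,92]); foot=bar+n_*(4+r)-140*u
    print(n,"foot rest",foot); 
    for z in(0,115,L): w=place(rest,(foot+u*z)/1000); print(z,w.round(4), ((proj(mt,w)-[240,122]+.5)*4-.5).round(0),((proj(ms,w)-[210,160]+.5)*4-.5).round(0))
E
```

```text
[ 0.596  -0.1772  0.2295] [[-1.5, -0.3], [-0.2, -1.1], [0.4, -0.2], [-1.2, -0.1], [-0.3, -0.6], [-0.8, -0.9], [0.2, -1.3], [1.5, -1.5]]
[ 0.6068  0.1632 -0.1272] [[-0.6, -0.9], [-0.3, -1.2], [-0.8, -0.6], [-1.1, -0.4], [-0.7, -0.7], [-0.6, -0.4], [-0.6, -1.4], [-1.0, -2.0], [0.3, -3.9], [1.1, -1.7], [0.4, -0.7], [0.1, -1.1]]
rims [[0.61441681 0.22275366 0.1       ]
 [0.59919928 0.10372246 0.1       ]]
spat foot rest [-59.22530661 -55.          14.93361635]
0 [[ 0.5508 -0.2442  0.0149]] [[667. 285.]] [[221.  80.]]
115 [[ 0.6402 -0.2233  0.0841]] [[650. 165.]] [[140.  87.]]
232 [[ 0.7312 -0.202   0.1546]] [[631.  34.]] [[43. 95.]]
pest foot rest [-64.01616282  55.          20.21521044]
0 [[ 0.5211 -0.1382  0.0202]] [[542. 321.]] [[317. 125.]]
115 [[ 0.6081 -0.1178  0.0926]] [[522. 204.]] [[241. 131.]]
182 [[ 0.6589 -0.106   0.1348]] [[509. 132.]] [[191. 135.]]
```

Emit:
arm_command:
  series: [0,0,0,-0.5,0.26,-0.06,1,0,0,0,-0.98,0.51,-0.12,1]

```text
t: 0.35
eef_pos: [0.3663, -0.5136, 0.2598]
ee_rot: [3.14, -0.001, -2.68]
force: [1.4, -0.2, -0.3]
width: 0.0876
gripper_force: 0.0
```

Emit:
arm_command:
  series: [0,0,0,-0.5,0.26,-0.06,1,0,0,0,-0.98,0.51,-0.12,1]

```text
t: 0.6
eef_pos: [0.4319, -0.4235, 0.2724]
ee_rot: [3.141, -0.0, -2.679]
force: [0.6, -1.1, 0.4]
width: 0.0879
gripper_force: 0.0
```

Emit:
arm_command:
  series: [0,0,0,-0.5,0.26,-0.06,1,0,0,0,-0.98,0.51,-0.12,1]

```text
t: 0.85
eef_pos: [0.4968, -0.3341, 0.2845]
ee_rot: [3.141, -0.0, -2.679]
force: [0.0, -1.0, 0.1]
width: 0.0877
gripper_force: 0.0
```

Emit:
arm_command:
  series: [0,0,0.1,-0.5,0.26,-0.06,1,0,0,0.15,-0.98,0.51,-0.12,1,0,0,0.15,-0.98,0.51,-0.12,1]

```text
t: 1.23
eef_pos: [0.5629, -0.2435, 0.2963]
ee_rot: [3.141, 0.0, -2.911]
force: [-1.1, 0.5, 0.1]
width: 0.0873
gripper_force: 0.0
```

Run:
```python
from station import arm
import cv2,json
s=arm.get_state(); print(s); m=arm.camera_model("wrist"); print(m)
cv2.imwrite("pics/w1.png",arm.grab_frame("wrist"))
json.dump({k:(v.tolist() if hasattr(v,'tolist') else v) for k,v in m.items()},open("w1.json","w"))
```

```text
{'t': 1.225, 'q': array([-9.04471008e-02,  2.31754663e-01, -5.67000046e-02, -3.04825062e-04,
       -1.28231331e+00, -1.25001532e+00]), 'qd': array([-0.0519556 , -0.00741244, -0.02544568,  0.00176752, -0.00200977,
        0.07459686]), 'joint_efforts': array([ 1.60187848e+00, -4.86705351e+01,  3.05324507e+01,  7.08297998e+00,
       -1.96758559e-02, -1.04596887e+00]), 'eef_pos': array([ 0.56292234, -0.24353672,  0.29633832]), 'ee_rot': array([ 3.14132427e+00,  1.19037690e-04, -2.91134548e+00]), 'force': array([-1.05849951,  0.48705034,  0.09470307]), 'moment': array([-0.07040264,  0.07985015, -0.00681694]), 'gripper_force': 0.0, 'width': 0.08730545728355985}
{'fovy': 61.13109124663801, 'cx': 325.38221112842905, 'cy': 198.4291226218589, 'pose': array([[-2.27549322e-01,  9.28398445e-01,  2.93764589e-01,
         4.81518670e-01],
       [ 9.73766551e-01,  2.16916642e-01,  6.87449951e-02,
        -2.62145942e-01],
       [ 1.00318372e-04,  3.01701007e-01, -9.53402587e-01,
         4.32797996e-01],
       [ 0.00000000e+00,  0.00000000e+00,  0.00000000e+00,
         1.00000000e+00]])}
```

View pics/w1.png

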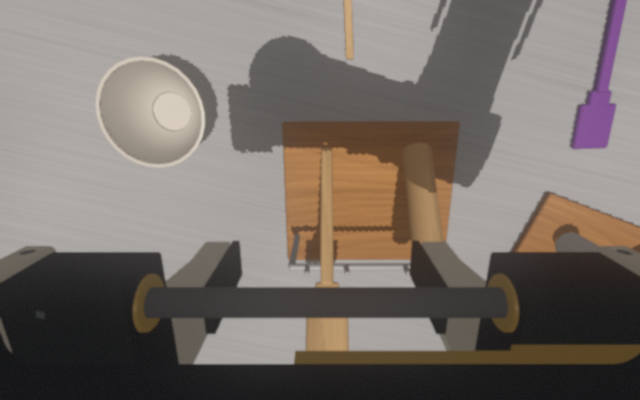

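The wrist view shows the rest board with near corners at (284,122) and (459,122). The spatula foot is at (326,146), with its handle crossing the bar at (326,266), and the pestle foot is at (418,146). I'll check these against the estimate.

Run:
```python
from h import *
import json
m=json.load(open("w1.json")); rest=[.596,-.1772,.2295]
P=np.array([[-95,-110,8],[-95,110,8],[58,-97,92],[-59,-55,15],[58,-55,92],[-64,55,20],[58-62-2,55,70]])/1000
print(proj(m,place(rest,P)).round(1))
# where do observed pixels hit known heights
f=200/np.tan(np.radians(m["fovy"])/2);T=np.array(m["pose"])
for (u,v),z in(((284,122),.008),((459,122),.008),((326,146),.015),((325.5,266),.092)):
    d=T[:3,:3]@[(u-m["cx"])/f,(v-m["cy"])/f,1]; w=T[:3,3]+d*(z-T[2,3])/d[2]
    e=w[:2]-rest[:2]; c,s=np.cos(rest[2]),np.sin(rest[2]); print((u,v),w.round(4),"in rest mm",(1000*np.array([c*e[0]+s*e[1],-s*e[0]+c*e[1]])).round(1))
```

```text
[[281.9 121.8]
 [461.1 121.9]
 [289.6 266.9]
 [326.7 152. ]
 [326.8 266.9]
 [416.8 148.6]
 [423.9 206.8]]
(284, 122) [ 0.5281 -0.3034  0.008 ] in rest mm [ -94.8 -107.4]
(459, 122) [ 0.4792 -0.0941  0.008 ] in rest mm [-94.8 107.5]
(326, 146) [ 0.544  -0.2467  0.015 ] in rest mm [-66.4 -55.9]
(325.5, 266) [ 0.6643 -0.2193  0.092 ] in rest mm [ 56.9 -56.5]
```

The estimates agree to about 1 mm. I'll work out the spatula grasp moves.

```bash
cat >> h.py <<'E'
REST=[.596,-.1772,.2295]; CAD=[.6068,.1632,-.1272]
def Rt(elev,az,flip=1):
    e=np.radians(elev); z=np.array([np.cos(e)*np.cos(az),np.cos(e)*np.sin(az),np.sin(e)])
    y=flip*np.array([-np.sin(az),np.cos(az),0]); return np.c_[np.cross(y,z),y,z]
def pose(s): return np.array(s["eef_pos"]),Ro.from_euler("xyz",s["ee_rot"]).as_matrix()
def rel(p0,R0,p1,R1):
    return np.r_[Ro.from_matrix(R0.T@R1).as_rotvec()/(np.pi/2),R0.T@(p1-p0)/.1].round(3)
def log(s):
    import json; open("log.txt","a").write(json.dumps([list(map(float,s["q"])),list(map(float,s["eef_pos"])),list(map(float,s["ee_rot"]))])+"\n")
E
python3 - <<'E'
from h import *
from station import arm
s=arm.get_state(); log(s); p,R=pose(s)
a=np.radians(37); foot=np.array([-59.2,-56,14.9]); u=np.array([np.cos(a),0,np.sin(a)])
G=place(REST,(foot+112*u)/1000)[0]; R1=Rt(-75,REST[2]); tcp=G-.003*R1[:,2]
print("tcp",tcp,rel(p,R,tcp-.1*R1[:,2],R1)); print(rel(tcp-.1*R1[:,2],R1,tcp,R1))
E
```

```text
tcp [ 0.63743748 -0.22502738  0.08520106] [ 0.    -0.167  0.    -0.523  0.02   1.143]
[0. 0. 0. 0. 0. 1.]
```

Emit:
arm_command:
  series: [0,-0.167,0,-0.523,0.02,0.4,1,0,-0.167,0,-0.523,0.02,0.9,1,0,-0.167,0,-0.523,0.02,0.9,1]

```text
t: 1.65
eef_pos: [0.6073, -0.2332, 0.2022]
ee_rot: [3.138, 0.254, -2.917]
force: [0.0, -0.1, 0.9]
width: 0.0879
gripper_force: 0.0
```

Run:
```python
from h import *
from station import arm
import cv2,json
s=arm.get_state(); log(s); p,R=pose(s); print(s["q"])
R1=Rt(-75,REST[2]); print(rel(p,R,np.array([.63744,-.22503,.0852]),R1))
m=arm.camera_model("wrist"); cv2.imwrite("pics/w2.png",arm.grab_frame("wrist"))
a=np.radians(37); foot=np.array([-59.2,-56,14.9]); u=np.array([np.cos(a),0,np.sin(a)])
print(proj(m,place(REST,np.array([foot+z*u for z in(0,60,112)])/1000)).round(1), proj(m,p+.003*R[:,2]))
```

```text
[-0.11986326  0.24677018 -0.23628253 -0.11794724 -0.85271542 -1.15914372]
[ 0.002 -0.005 -0.003 -0.008  0.008  1.211]
[[325.   67.1]
 [325.5 137.3]
 [325.9 200.3]] [[324.50744867 278.10625257]]
```

View pics/w2.png

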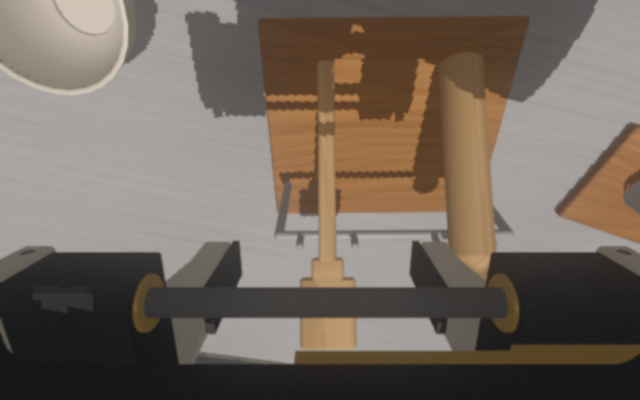

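The handle axis is at u≈326, within 1 px of the prediction, so I'll advance and grip.

Emit:
arm_command:
  series: [0,-0.005,0,-0.01,0.015,0.5,1,0,-0.005,0,-0.01,0.015,0.8,1,0,-0.005,0,-0.01,0.015,1,1]

```text
t: 2.08
eef_pos: [0.639, -0.2258, 0.1112]
ee_rot: [-3.14, 0.27, -2.913]
force: [0.5, 0.1, 0.0]
width: 0.0872
gripper_force: 0.0
```

Emit:
arm_command:
  series: [0,0,0,0,0,0.21,1,0,0,0,0,0,0.21,0,0,0,0,0,0,0.21,0,0,0,0,0,0,0.21,0,0,0,0,0,0,0.21,0,0,0,0,0,0,0.21,0]
  force: 25

```text
t: 2.82
eef_pos: [0.6429, -0.224, 0.0905]
ee_rot: [-3.141, 0.271, -2.914]
force: [0.0, 0.8, -0.5]
width: 0.043
gripper_force: 0.0
```

Run:
```python
from h import *
from station import arm
s=arm.get_state(); log(s);print(s["q"],s["width"],s["gripper_force"],s["force"],s["eef_pos"],s["ee_rot"])
```

```text
[-0.09912097  0.40020511 -0.29703067 -0.14740574 -0.62147828 -1.13544152] 0.043045192189338305 0.0 [ 0.0093711   0.82758924 -0.45013465] [ 0.64294162 -0.22399745  0.09052344] [-3.14133764  0.27080949 -2.91438206]
```

Emit:
arm_command:
  series: [0,0,0,0,0,0,0,0,0,0,0,0,0,0,0,0,0,0,0,0,0,0,0,0,0,0,0,0,0,0,0,0,0,0,0,0,0,0,0,0,0,0]

```text
t: 3.58
eef_pos: [0.6428, -0.2239, 0.09]
ee_rot: [3.142, 0.27, -2.914]
force: [0.5, 0.2, 0.3]
width: 0.0135
gripper_force: 25.0
```

Run:
```python
from h import *
from station import arm
s=arm.get_state(); log(s);p,R=pose(s);print(s["q"],s["width"],s["gripper_force"],s["force"])
print("up 0.1 in tool axes",R.T@[0,0,1])
```

```text
[-0.09903588  0.40096747 -0.29716097 -0.14748973 -0.62131884 -1.13547794] 0.013514017789357761 24.99880939722061 [0.47886835 0.19355334 0.28420444]
up 0.1 in tool axes [-2.66855869e-01  4.62473407e-05 -9.63736449e-01]
```

Emit:
arm_command:
  series: [0,0,0,-0.05,0,-0.19,0,0,0,0,-0.16,0,-0.58,0,0,0,0,-0.27,0,-0.96,0]

```text
t: 3.95
eef_pos: [0.643, -0.2238, 0.1905]
ee_rot: [3.141, 0.269, -2.914]
force: [0.0, -0.3, 1.1]
width: 0.0136
gripper_force: 25.0
```

Emit:
arm_command:
  series: [0,0,0,-0.13,0,-0.5,0,0,0,0,-0.27,0,-0.96,0,0.0,0,0,-0.27,0,-0.96,0]

```text
t: 4.32
eef_pos: [0.6455, -0.2243, 0.295]
ee_rot: [-3.138, 0.278, -2.913]
force: [-0.9, -0.5, -1.6]
width: 0.0141
gripper_force: 25.0
```

```bash
python3 - <<'E'
from h import *
from station import arm
s=arm.get_state(); log(s);p,R=pose(s);print(s["q"],p,s["ee_rot"],s["width"],s["force"],s["moment"])
E
cat log.txt; python3 -c "
from station import arm;print([a for a in dir(arm) if a[0]!='_'])"
```

```text
[-0.09660084  0.22041328 -0.06456813 -0.09832471 -1.02289725 -1.20595895] [ 0.64545678 -0.22433916  0.29504318] [-3.13757536  0.27770599 -2.9129409 ] 0.014080057714671293 [-0.90365349 -0.51069935 -1.64966614] [-0.21560138  0.95249538 -0.00673174]
[[-0.0927430442101163, 0.23141413582033402, -0.0577342230640936, -0.00023187215212246628, -1.282374376407401, -1.2477966698809015], [0.5618060286924704, -0.24480183873787234, 0.29609057403690237], [3.141151326484738, -0.0006183072602550244, -2.9114019388350605]]
[[-0.11986326458412473, 0.24677018153514807, -0.23628252963820814, -0.11794723910745611, -0.8527154154996194, -1.1591437185046647], [0.6072748591448546, -0.23320527310971662, 0.2022498733975345], [3.137514814409896, 0.2541300900797314, -2.9174929948828328]]
[[-0.0991209738235325, 0.4002051106335311, -0.2970306691022015, -0.1474057443221127, -0.6214782830030275, -1.1354415190925302], [0.6429416175844358, -0.22399744791132553, 0.09052343597078624], [-3.1413376420906545, 0.2708094895490234, -2.9143820609659237]]
[[-0.09903587606700713, 0.4009674671546108, -0.2971609737472837, -0.14748973271106328, -0.6213188426915307, -1.1354779444072896], [0.6428395208097951, -0.2239178272278676, 0.08996666517814214], [3.1415446660505957, 0.2701291119033473, -2.9144849290952086]]
[[-0.09660084398626699, 0.22041328358514042, -0.06456812781699083, -0.09832471327475055, -1.0228972486276264, -1.2059589509374073], [0.6454567771436164, -0.2243391592798192, 0.29504317673067487], [-3.1375753596283023, 0.27770599403980456, -2.9129408993641572]]
['Unreachable', 'camera_model', 'get_state', 'grab_frame', 'job_done']
```

```bash
cat > k.py <<'E'
from h import *
import json
from itertools import product
S=[json.loads(l) for l in open("log.txt")]
S.append([[-.819866,.359357,.011156,-.000318,-1.224089,-.288101],[.30118,-.603636,.24769],[3.140076,-.000138,-2.678872]])
S.append([[-.0904471,.231755,-.0567,-.000305,-1.282313,-1.250015],[.562922,-.243537,.296338],[3.141324,.000119,-2.911345]])
E=lambda a,t:Ro.from_euler(a,t).as_matrix()
def fk(q,v,s4=1,s6=1,c=0):
    a1,b1,h,L2,x3,z3,w,d6=v
    R=E("z",q[0]); p=R@[a1,b1,h]; R=R@E("y",q[1]); p=p+R@[0,0,L2]
    R=R@E("y",-q[2]); p=p+R@[x3,0,z3]; R=R@E("x",s4*q[3]); p=p+R@[0,w,0]
    R=R@E("y",-q[4]); p=p+R@[d6,0,0]; R=R@E("x",s6*q[5])
    return p,R@E("x",c)@np.array([[0,0,1],[0,1,0],[-1,0,0]])
def fitk():
    best=None
    for s4,s6 in product((1,-1),(1,-1)):
        def f(v): 
            r=[]
            for q,p,e in S:
                P,R=fk(q,v[:8],s4,s6,v[8]); r+=list((P-p)*1000)+list(Ro.from_matrix(R.T@Ro.from_euler("xyz",e).as_matrix()).as_rotvec()*300)
            return np.r_[r,(v[:8]-[0.05,.19,.4,.4,.4,0,0,.2])*.3]
        for c0 in(0,np.pi/2,np.pi,-np.pi/2):
            o=least_squares(f,[0.05,.19,.4,.4,.4,0,0,.2,c0])
            if best is None or o.cost<best[0]: best=(o.cost,o.x,s4,s6,np.abs(o.fun[:-8]).max())
    return best
def ik(K,p,R,q0=None):
    lo=np.array([-3.07,-1.43,-1.02,-3.03,-3.05,-3.03]);hi=np.array([3.07,2.12,1.25,1.67,0,3.03])
    g=lambda q:(lambda P,M:np.r_[(P-p)*10,Ro.from_matrix(M.T@R).as_rotvec()*3])(*fk(q,K[1][:8],K[2],K[3],K[1][8]))
    return least_squares(g,np.clip(q0,lo+.01,hi-.01),bounds=(lo,hi))
E
python3 - <<'E'
from k import *
K=fitk(); print(K[0],K[1].round(4),K[2:]);
E
```

```text
0.008320799383510666 [ 0.     -0.      0.1988  0.6016  0.4636  0.     -0.1918  0.356  -1.5708] (-1, -1, np.float64(0.00030341301726632963))
```

Run:
```python
from k import *
K=fitk()
rng=np.random.default_rng(0)
# grip offset on spatula
p=np.array([.6428,-.2239,.0900]);R=Ro.from_euler("xyz",[3.1415,.2701,-2.9145]).as_matrix()
a=np.radians(37);u=place([0,0,REST[2]],[[np.cos(a),0,np.sin(a)]])[0];foot=place(REST,[[-.0592,-.056,.0149]])[0]
gp=p+.003*R[:,2]; print("g",(gp-foot)@u,"perp",(gp-foot)-((gp-foot)@u)*u,"u in tool",(R.T@u).round(3))
q0=np.array([-.0966,.2204,-.0646,-.098,-1.0229,-1.206])
nr=place(CAD,[[0,-.06,.1]])[0]; wr=place(CAD,[[0,.06,.1]])[0]
for nm,c,e,gg in(("narrow",nr,-21.5,.119),("wide",wr,-25,.112)):
  for azd in range(-90,121,15):
    for h in (.017,.11):
        R1=Rt(e,np.radians(azd)); P=np.array([c[0],c[1],gg+h])-.003*R1[:,2]
        o=min((ik(K,P,R1,q0+rng.normal(0,.6*(i>0),6)) for i in range(4)),key=lambda o:o.cost)
        print(nm,azd,h,"OK" if o.cost<1e-6 else "--",o.x.round(2) if o.cost<1e-6 else "")
```

```text
g 0.11928643055628473 perp [-0.00028034 -0.00019257  0.0004204 ] u in tool [-0.93   0.002 -0.367]
narrow -90 0.017 -- 
narrow -90 0.11 -- 
narrow -75 0.017 -- 
narrow -75 0.11 -- 
narrow -60 0.017 -- 
narrow -60 0.11 -- 
narrow -45 0.017 -- 
narrow -45 0.11 -- 
narrow -30 0.017 -- 
narrow -30 0.11 -- 
narrow -15 0.017 -- 
narrow -15 0.11 -- 
narrow 0 0.017 -- 
narrow 0 0.11 OK [-0.29  0.09 -0.94 -2.71 -0.68  1.34]
narrow 15 0.017 OK [-0.44  0.41 -0.86 -2.33 -0.97  1.34]
narrow 15 0.11 OK [-0.29  0.06 -0.69 -2.09 -0.59  0.82]
narrow 30 0.017 OK [-0.42  0.38 -0.65 -1.93 -0.93  1.02]
narrow 30 0.11 OK [-0.3   0.11 -0.55 -1.73 -0.76  0.58]
narrow 45 0.017 OK [-0.38  0.42 -0.47 -1.63 -1.03  0.83]
narrow 45 0.11 OK [-0.32  0.21 -0.42 -1.51 -0.98  0.52]
narrow 60 0.017 OK [-0.34  0.48 -0.31 -1.42 -1.18  0.73]
narrow 60 0.11 OK [-0.32  0.31 -0.27 -1.35 -1.2   0.5 ]
narrow 75 0.017 OK [-0.3   0.56 -0.15 -1.26 -1.36  0.68]
narrow 75 0.11 OK [-0.29  0.42 -0.11 -1.23 -1.41  0.5 ]
narrow 90 0.017 OK [-0.24  0.65  0.02 -1.13 -1.54  0.66]
narrow 90 0.11 OK [-0.24  0.52  0.06 -1.13 -1.61  0.51]
narr
[... 656 characters left out ...]
1 OK [ 0.02  0.11 -0.52 -1.86 -0.47  0.55]
wide 45 0.017 OK [-0.12  0.39 -0.48 -1.78 -0.82  0.8 ]
wide 45 0.11 OK [-0.02  0.18 -0.41 -1.57 -0.71  0.41]
wide 60 0.017 OK [-0.11  0.44 -0.33 -1.52 -0.98  0.67]
wide 60 0.11 OK [-0.06  0.27 -0.29 -1.4  -0.96  0.4 ]
wide 75 0.017 OK [-0.08  0.52 -0.17 -1.33 -1.17  0.61]
wide 75 0.11 OK [-0.06  0.37 -0.14 -1.26 -1.2   0.41]
wide 90 0.017 OK [-0.05  0.61 -0.01 -1.18 -1.36  0.58]
wide 90 0.11 OK [-0.04  0.48  0.03 -1.16 -1.42  0.43]
wide 105 0.017 OK [ 0.    0.69  0.16 -1.07 -1.56  0.59]
wide 105 0.11 OK [ 0.    0.58  0.2  -1.07 -1.63  0.45]
wide 120 0.017 OK [ 0.06  0.78  0.33 -0.97 -1.75  0.61]
wide 120 0.11 OK [ 0.06  0.68  0.38 -1.   -1.83  0.49]
```

Run:
```python
from k import *
K=fitk()
rng=np.random.default_rng(1)
wr=place(CAD,[[0,.06,.1]])[0]
seeds=[[.9,.75,-.06,.6,-1.76,2],[.5,.7,0,1.4,-1.5,-2],[.9,.75,-.06,1,-1.76,-1],[0,.7,.3,-1,-1.8,.6],[0,.7,.3,-.3,-2.4,0],[.5,.5,-.5,1.5,-1,0]]
for e in(-25,-31):
  for azd in list(range(-150,31,15))+[135,150,165,180]:
    for h in (.018,.13):
        R1=Rt(e,np.radians(azd)); P=np.array([wr[0],wr[1],.115+h])-.003*R1[:,2]
        os=[ik(K,P,R1,np.array(s)) for s in seeds]; os=[o.x for o in os if o.cost<1e-6]
        u=[]
        for x in os:
            if not any(abs(x-y).max()<.05 for y in u): u.append(x)
        if u: print(e,azd,h,[x.round(2).tolist() for x in u])
```

```text
-25 -150 0.018 [[0.6, 1.09, 0.71, -0.1, -2.32, 1.47]]
-25 -150 0.13 [[0.6, 1.01, 0.79, -0.12, -2.48, 1.44]]
-25 -135 0.018 [[0.69, 1.06, 0.55, 0.1, -2.19, 1.67]]
-25 -135 0.13 [[0.69, 0.97, 0.61, 0.12, -2.34, 1.69]]
-25 -120 0.018 [[0.78, 1.0, 0.35, 0.27, -2.03, 1.81]]
-25 -120 0.13 [[0.77, 0.91, 0.41, 0.3, -2.17, 1.86]]
-25 -105 0.018 [[0.85, 0.93, 0.14, 0.43, -1.85, 1.9]]
-25 -105 0.13 [[0.85, 0.83, 0.19, 0.45, -1.98, 1.97]]
-25 -90 0.018 [[0.92, 0.85, -0.1, 0.58, -1.65, 1.93]]
-25 -90 0.13 [[0.92, 0.73, -0.05, 0.6, -1.79, 2.03]]
-25 -75 0.018 [[0.98, 0.76, -0.34, 0.76, -1.47, 1.93]]
-25 -75 0.13 [[0.98, 0.63, -0.28, 0.75, -1.6, 2.05]]
-25 -60 0.018 [[1.0, 0.66, -0.59, 0.99, -1.3, 1.87]]
-25 -60 0.13 [[1.01, 0.52, -0.52, 0.95, -1.42, 2.04]]
-25 -45 0.018 [[0.94, 0.57, -0.82, 1.33, -1.17, 1.77]]
-25 -45 0.13 [[0.98, 0.41, -0.75, 1.22, -1.25, 2.0]]
-25 -30 0.13 [[0.84, 0.3, -0.94, 1.61, -1.09, 1.94]]
-25 15 0.018 [[-0.12, 0.4, -0.89, -2.69, -0.88, 1.44]]
-25 15 0.13 [[-0.0, 0.06, -0.65, -2.39, -0.35, 0.96]]
-25 30 0.018 [[-0.15, 0.36, -0.66, -2.17, -0.75, 1.07]]
-25 30 0.13 [[0.08, 0
[... 1220 characters left out ...]
45 0.018 [[0.93, 0.52, -0.8, 1.29, -1.08, 1.85]]
-31 -45 0.13 [[0.97, 0.37, -0.72, 1.15, -1.18, 2.09]]
-31 -30 0.13 [[0.84, 0.26, -0.91, 1.52, -1.0, 2.05]]
-31 15 0.018 [[-0.07, 0.3, -0.79, -2.61, -0.59, 1.29]]
-31 30 0.018 [[-0.02, 0.27, -0.55, -1.98, -0.5, 0.76]]
-31 135 0.018 [[0.16, 0.81, 0.45, -0.81, -1.86, 0.65]]
-31 135 0.13 [[0.16, 0.71, 0.53, -0.86, -1.99, 0.51]]
-31 150 0.018 [[0.24, 0.89, 0.59, -0.72, -2.02, 0.75]]
-31 150 0.13 [[0.23, 0.79, 0.67, -0.79, -2.16, 0.61]]
-31 165 0.018 [[0.33, 0.96, 0.69, -0.61, -2.15, 0.87]]
-31 165 0.13 [[0.32, 0.87, 0.79, -0.69, -2.31, 0.74]]
-31 180 0.018 [[0.42, 1.0, 0.74, -0.46, -2.24, 1.05]]
-31 180 0.13 [[0.41, 0.92, 0.85, -0.54, -2.41, 0.93]]
```

```bash
cat > plan.py <<'E'
from k import *
from scipy.spatial.transform import Slerp
K=fitk()
def chk(p0,R0,p1,R1,q,n=8):
    sl=Slerp([0,1],Ro.from_matrix([R0,R1])); ok=True; w=0
    for t in np.linspace(0,1,n+1)[1:]:
        o=ik(K,p0+t*(p1-p0),sl(t).as_matrix(),q); ok&=o.cost<1e-6; w=max(w,abs(o.x-q).max()); q=o.x
    print("path ok" if ok else "PATH BAD","maxstep",round(w,2),q.round(2)); return q
E
python3 - <<'E'
from plan import *
from station import arm
s=arm.get_state(); p,R=pose(s); q=np.array(s["q"])
nr=place(CAD,[[0,-.06,.1]])[0]
R1=Rt(-21.5,np.radians(45)); P=np.array([nr[0],nr[1],.119+.14])-.003*R1[:,2]
mid=p+np.array([-.04,.06,.0]); 
q=chk(p,R,mid,R1,q); print(rel(p,R,mid,R1)); chk(mid,R1,P,R1,q); print(rel(mid,R1,P,R1),P)
E
```

```text
path ok maxstep 0.23 [-0.71  0.31 -0.09 -1.25 -1.36  0.35]
[-0.249 -0.569 -0.271  0.244  0.675 -0.072]
path ok maxstep 0.06 [-0.3   0.15 -0.4  -1.46 -0.97  0.42]
[ 0.     0.     0.    -0.343  1.94   1.824] [0.59721485 0.10171103 0.2600995 ]
```

Emit:
arm_command:
  series: [-0.03,-0.07,-0.034,0.03,0.08,-0.01,0,-0.06,-0.14,-0.068,0.06,0.17,-0.02,0,-0.1,-0.23,-0.11,0.1,0.27,-0.03,0,-0.14,-0.32,-0.15,0.14,0.38,-0.04,0,-0.18,-0.41,-0.195,0.18,0.48,-0.05,0,-0.22,-0.5,-0.24,0.22,0.59,-0.06,0,-0.249,-0.569,-0.271,0.244,0.675,-0.072,0,-0.249,-0.569,-0.271,0.244,0.675,-0.072,0]

```text
t: 5.32
eef_pos: [0.6028, -0.1653, 0.2864]
ee_rot: [3.103, 1.189, -2.396]
force: [-0.6, -0.6, 0.3]
width: 0.0138
gripper_force: 25.0
```

```bash
cat > nxt.py <<'E'
from plan import *
from station import arm
import sys
s=arm.get_state(); p,R=pose(s); q=np.array(s["q"])
e,az,x,y,z=map(float,sys.argv[1:6]); fl=int(sys.argv[6]) if len(sys.argv)>6 else 1
R1=Rt(e,np.radians(az),fl); P=np.array([x,y,z]); chk(p,R,P,R1,q)
print("t",s["t"],"p",p.round(4),"rel",rel(p,R,P,R1),"w",round(s["width"],4),"F",s["force"].round(1),"up in tool",(R.T@[0,0,1]).round(3))
E
python3 nxt.py -21.5 45 .5972 .1017 .26
```

```text
path ok maxstep 0.06 [-0.3   0.15 -0.4  -1.46 -0.97  0.42]
t 5.325 p [ 0.6028 -0.1653  0.2864] rel [ 1.000e-03 -4.000e-03 -9.000e-03 -4.140e-01  1.930e+00  1.817e+00] w 0.0138 F [-0.6 -0.6  0.3] up in tool [-0.928  0.014 -0.372]
```

Emit:
arm_command:
  series: [0,0,0,0,0.45,0.42,0,0,-0.004,-0.009,-0.1,0.95,0.9,0,0,-0.004,-0.009,-0.1,0.95,0.9,0]

```text
t: 5.7
eef_pos: [0.597, -0.0309, 0.2667]
ee_rot: [-3.128, 1.195, -2.336]
force: [0.8, -1.1, -0.3]
width: 0.0139
gripper_force: 25.0
```

Emit:
arm_command:
  series: [0,0,0,0,0.35,0.35,0,0,0,0,-0.2,0.7,0.7,0,0,0,0,-0.2,0.85,0.8,0,0,0,0,-0.2,0.85,0.8,0]

```text
t: 6.2
eef_pos: [0.5946, 0.0843, 0.2557]
ee_rot: [-3.123, 1.196, -2.331]
force: [0.3, 0.0, 0.4]
width: 0.0137
gripper_force: 25.0
```

```bash
python3 nxt.py -21.5 45 .5972 .1017 .26
python3 - <<'E'
from h import *
from station import arm
import cv2
a=arm.grab_frame("scene");b=arm.grab_frame("top")
cv2.imwrite("pics/s3.png",np.hstack([cv2.resize(a[150:290,250:370],None,fx=3.5,fy=3.5,interpolation=2),cv2.resize(b[112:252,250:350],None,fx=3.5,fy=3.5,interpolation=2)]))
m=arm.camera_model("scene")
P=np.array([[.5992,.1037,.1],[.5992,.1037,.14],[.5992,.1037,.37]]);print("scene",((proj(m,P)-[250,150])*3.5).round(0))
P[:,0]; print("top",((proj(arm.camera_model("top"),P)-[250,112])*3.5+[420,0]).round(0))
E
```

```text
path ok maxstep 0.01 [-0.3   0.15 -0.4  -1.46 -0.97  0.42]
t 6.2 p [0.5946 0.0843 0.2557] rel [ 0.003  0.     0.006 -0.092  0.103  0.117] w 0.0137 F [0.3 0.  0.4] up in tool [-0.931 -0.007 -0.366]
scene [[228. 283.]
 [226. 254.]
 [218.  57.]]
top [[600. 224.]
 [598. 216.]
 [579. 165.]]
```

View pics/s3.png

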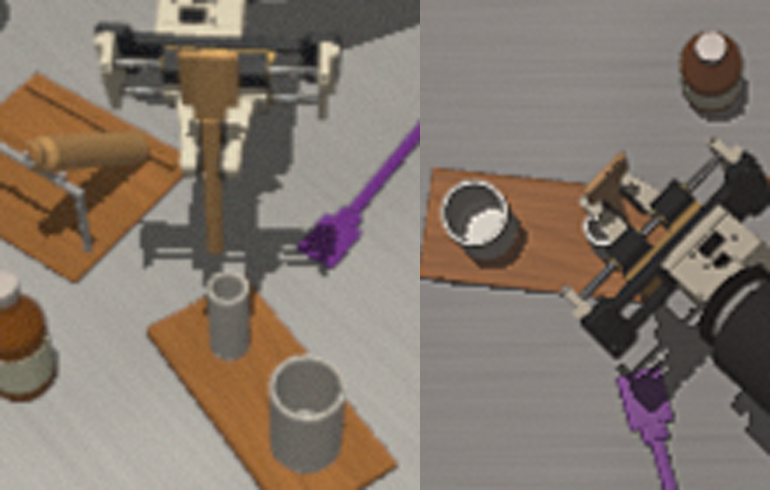

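The spatula hangs vertically in the grip: foot at (213,250), narrow rim at (229,283), wide rim at (307,388). The rim is within 1 px of the estimate. I'll centre over it.

Emit:
arm_command:
  series: [0.003,0,0.006,-0.09,0.1,0.12,0,0.003,0,0.006,-0.09,0.1,0.12,0]

```text
t: 6.55
eef_pos: [0.5987, 0.0998, 0.2596]
ee_rot: [3.14, 1.197, -2.36]
force: [-0.6, -0.1, 0.3]
width: 0.0136
gripper_force: 25.0
```

```bash
python3 nxt.py -21.5 45 .5972 .1017 .14;python3 - <<'E'
from h import *
from station import arm
import cv2
s=arm.get_state();p,R=pose(s)
a=arm.grab_frame("scene");b=arm.grab_frame("wrist")
cv2.imwrite("pics/s4.png",np.hstack([cv2.resize(a[190:250,295:335],None,fx=8,fy=8,interpolation=2),cv2.resize(b[:,180:460],None,fx=1.2,fy=1.2)]))
u=np.array([-.93,.002,-.367]);gp=p+.003*R[:,2];foot=gp-R@u*.119;print("foot",foot)
for n in("scene","wrist"):
    m=arm.camera_model(n);P=np.array([[.5992,.1037,.1],foot,gp]);o,k,d=((295,190),8,0) if n=="scene" else((180,0),1.2,320)
    print(n,((proj(m,P)-o)*k+[d,0]).round(0))
E
```

```text
path ok maxstep 0.05 [-0.38  0.41 -0.47 -1.63 -1.03  0.82]
t 6.55 p [0.5987 0.0998 0.2596] rel [-2.000e-03  1.000e-03 -1.000e-03  1.112e+00  2.300e-02  4.400e-01] w 0.0136 F [-0.6 -0.1  0.3] up in tool [-0.931  0.    -0.365]
foot [0.60092791 0.10182174 0.1395397 ]
scene [[160. 326.]
 [150. 261.]
 [142.  45.]]
wrist [[498. -53.]
 [492.  38.]
 [492. 332.]]
```

View pics/s4.png

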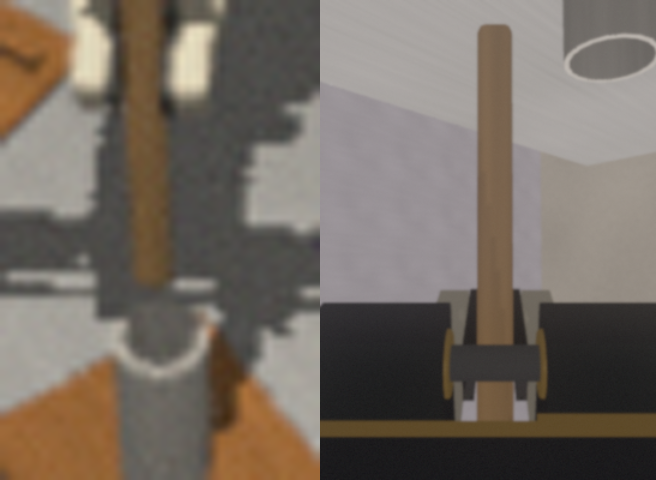

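The foot in the wrist crop is at (495,30), so the grip point is about 122 mm from the foot, and it is centred over the rim within about 2 mm. Lowering.

Emit:
arm_command:
  series: [0,0,0,0,0.025,0,0,0,0,0,0.25,0.025,0.1,0,0,0,0,0.5,0.025,0.2,0,0,0,0,0.75,0.025,0.295,0,0,0,0,0.93,0.025,0.365,0,0,0,0,0.93,0.025,0.365,0]

```text
t: 7.4
eef_pos: [0.5959, 0.1018, 0.1574]
ee_rot: [3.128, 1.195, -2.372]
force: [-0.3, -0.1, -0.3]
width: 0.0134
gripper_force: 25.0
```

```bash
python3 nxt.py -21.5 45 .5972 .1017 .14
```

```text
path ok maxstep 0.01 [-0.38  0.41 -0.47 -1.63 -1.03  0.82]
t 7.4 p [0.5959 0.1018 0.1574] rel [-0.001 -0.    -0.004  0.159 -0.01   0.072] w 0.0134 F [-0.3 -0.1 -0.3] up in tool [-0.93   0.005 -0.367]
```

Emit:
arm_command:
  series: [0,0,0,0.06,0,0.024,0,0,0,0,0.11,0,0.043,0,0,0,0,0.125,0,0.049,0]

```text
t: 7.78
eef_pos: [0.5964, 0.1024, 0.1461]
ee_rot: [3.14, 1.197, -2.36]
force: [0.1, -0.2, -1.3]
width: 0.0137
gripper_force: 25.0
```

Emit:
arm_command:
  series: [0,0,0,0.014,0,0.006,0,0,0,0,0.024,0,0.01,0,0,0,0,0.024,0,0.01,0]

```text
t: 8.15
eef_pos: [0.5964, 0.1025, 0.1434]
ee_rot: [3.138, 1.197, -2.362]
force: [-0.1, -0.0, -0.0]
width: 0.0133
gripper_force: 25.0
```

Emit:
arm_command:
  series: [0,0,0,0.014,0,0.006,0,0,0,0,0.02,0,0.008,0,0,0,0,0.02,0,0.008,0]

```text
t: 8.52
eef_pos: [0.5965, 0.1025, 0.1413]
ee_rot: [3.138, 1.197, -2.362]
force: [-0.4, 0.5, 0.7]
width: 0.0136
gripper_force: 25.0
```

Emit:
arm_command:
  series: [0,0,0,0.014,0,0.006,0,0,0,0,0.02,0,0.008,0,0,0,0,0.02,0,0.008,0]

```text
t: 8.9
eef_pos: [0.5973, 0.1029, 0.1412]
ee_rot: [3.142, 1.201, -2.358]
force: [-2.2, -1.1, 9.9]
width: 0.0137
gripper_force: 25.0
```

It is in contact (9.9 N), with the foot on the bottom. Release.

Emit:
arm_command:
  series: [0,0,0,-0.005,0,-0.002,0.6,0,0,0,-0.005,0,-0.002,0.6,0,0,0,-0.005,0,-0.002,0.6,0,0,0,-0.005,0,-0.002,0.6,0,0,0,-0.005,0,-0.002,0.6,0,0,0,-0.005,0,-0.002,0.6,0,0,0,-0.005,0,-0.002,0.6]

```text
t: 9.78
eef_pos: [0.5964, 0.1024, 0.1396]
ee_rot: [3.138, 1.197, -2.362]
force: [0.1, 0.1, -0.6]
width: 0.0526
gripper_force: 0.0
```

Emit:
arm_command:
  series: [0,0,0,0,0,-0.2,0.6,0,0,0,0,0,-0.6,0.6,0,0,0,0,0,-1,1]

```text
t: 10.15
eef_pos: [0.5289, 0.0359, 0.1765]
ee_rot: [3.138, 1.196, -2.362]
force: [-0.2, -1.0, 0.1]
width: 0.0581
gripper_force: 0.0
```

Emit:
arm_command:
  series: [0,0,0,-0.2,0,-0.4,1,0,0,0,-0.6,0,-0.8,1,0,0,0,-0.9,0,-0.9,1,0,0,0,-0.9,0,-0.9,1]

```text
t: 10.65
eef_pos: [0.4942, -0.0, 0.296]
ee_rot: [-3.125, 1.198, -2.344]
force: [-0.0, -0.1, -0.5]
width: 0.087
gripper_force: 0.0
```

Run:
```python
from plan import *
from station import arm
import cv2
s=arm.get_state(); p,R=pose(s); q=np.array(s["q"]); print(s["t"],p,q.round(2),s["width"])
a=arm.grab_frame("scene"); cv2.imwrite("pics/s5.png",cv2.resize(a[130:310,200:400],None,fx=3,fy=3,interpolation=2))
# pestle grasp, flipped or not
al=np.radians(39); foot=np.array([-64,55,20.2]);u=np.array([np.cos(al),0,np.sin(al)])
wr=place(CAD,[[0,.06,.1]])[0]
for fl in(1,-1):
    R1=Rt(-74,REST[2],fl);G=place(REST,(foot+114*u)/1000)[0]-.003*R1[:,2];pre=G-.1*R1[:,2]
    print("fl",fl,"G",G.round(4),"pre",pre.round(4)); qq=chk(p,R,pre,R1,q); qg=chk(pre,R1,G,R1,qq)
    up=G+[0,0,.2]; qu=chk(G,R1,up,R1,qg)
    R2=Rt(-23,np.radians(-75),fl);P=np.array([wr[0],wr[1],.114+.14])-.003*R2[:,2]
    qp=chk(up,R1,P,R2,qu); chk(P,R2,P-[0,0,.123],R2,qp)
```

```text
10.65 [ 4.94182123e-01 -1.76831398e-05  2.96007603e-01] [-0.59  0.02 -0.44 -1.31 -1.24  0.39] 0.08703625799289136
fl 1 G [ 0.6066 -0.1182  0.0948] pre [ 0.5798 -0.1245  0.191 ]
path ok maxstep 0.28 [ 0.09  0.14 -0.43 -0.06 -0.72 -1.4 ]
path ok maxstep 0.03 [ 0.1   0.3  -0.49 -0.07 -0.51 -1.38]
path ok maxstep 0.06 [ 0.1   0.1  -0.24 -0.04 -0.96 -1.42]
PATH BAD maxstep 0.64 [ 0.79  0.64  0.19  0.58 -1.72 -3.03]
PATH BAD maxstep 0.03 [ 0.76  0.7   0.09  0.47 -1.51 -3.03]
fl -1 G [ 0.6066 -0.1182  0.0948] pre [ 0.5798 -0.1245  0.191 ]
path ok maxstep 0.22 [ 0.09  0.14 -0.43 -0.06 -0.72  1.74]
path ok maxstep 0.03 [ 0.1   0.3  -0.49 -0.07 -0.51  1.76]
path ok maxstep 0.06 [ 0.1   0.1  -0.24 -0.04 -0.96  1.72]
path ok maxstep 0.64 [ 0.98  0.64 -0.28  0.77 -1.63 -1.1 ]
path ok maxstep 0.02 [ 0.98  0.77 -0.34  0.77 -1.49 -1.23]
```

View pics/s5.png

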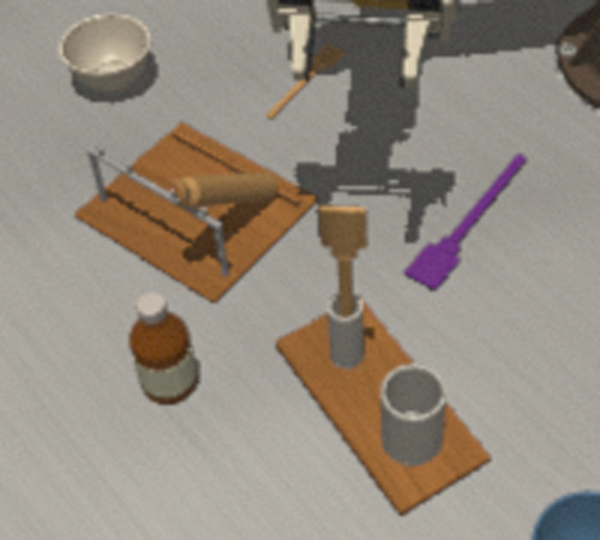

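The spatula stands in the narrow tube (head (343,230), tube (347,310)), and the wide cup is at (413,390). Next I'll plan the pestle with the gripper turned half round.

Run:
```python
from plan import *
from station import arm
s=arm.get_state(); p,R=pose(s); q=np.array(s["q"])
R1=Rt(-74,REST[2],-1); W=np.array([.555,-.09,.30]); pre=np.array([.5798,-.1245,.191]); G=np.array([.6066,-.1182,.0948])
h=Ro.from_matrix(R.T@R1).as_rotvec(); print("deg",np.degrees(np.linalg.norm(h)))
q=chk(p,R,W,R1,q,16); print(rel(p,R,W,R1))
q=chk(W,R1,pre,R1,q);print(rel(W,R1,pre,R1)); q=chk(pre,R1,G,R1,q)
up=G+[0,0,.2];q=chk(G,R1,up,R1,q)
wr=place(CAD,[[0,.06,.1]])[0]
for az in(-60,-75,-90):
  qq=q.copy(); cur=(up,R1); print(az)
  V=np.array([.58,.05,.32])
  for e,a,pt in((-74,(13+az)/2,(up+V)/2+[0,0,.01]),(-74,az,V),(-50,az,np.array([.60,.12,.32])),(-23,az,np.array([wr[0],wr[1],.28]))):
    Rn=Rt(e,np.radians(a),-1);qq=chk(*cur,pt,Rn,qq);cur=(pt,Rn)
  chk(*cur,cur[0]-[0,0,.15],cur[1],qq)
```

```text
deg 156.58987207144943
path ok maxstep 0.1 [ 0.18 -0.01 -0.35 -0.02 -0.95  1.63]
[-0.758  0.325 -1.532  0.024 -1.072 -0.21 ]
path ok maxstep 0.03 [ 0.09  0.14 -0.43 -0.06 -0.72  1.74]
[ 0.     0.     0.    -0.144  0.392  1.093]
path ok maxstep 0.03 [ 0.1   0.3  -0.49 -0.07 -0.51  1.76]
path ok maxstep 0.06 [ 0.1   0.1  -0.24 -0.04 -0.96  1.72]
-60
path ok maxstep 0.14 [ 0.39  0.04 -0.36  0.24 -0.98  0.66]
path ok maxstep 0.12 [ 0.59  0.11 -0.3   0.3  -1.19 -0.18]
path ok maxstep 0.07 [ 0.83  0.21 -0.47  0.7  -1.24 -0.67]
path ok maxstep 0.06 [ 1.01  0.5  -0.51  0.96 -1.47 -1.07]
path ok maxstep 0.03 [ 0.99  0.68 -0.59  1.01 -1.32 -1.3 ]
-75
path ok maxstep 0.16 [ 0.4   0.05 -0.36  0.27 -1.01  0.5 ]
path ok maxstep 0.13 [ 0.58  0.16 -0.24  0.28 -1.28 -0.42]
path ok maxstep 0.06 [ 0.81  0.3  -0.31  0.59 -1.4  -0.79]
path ok maxstep 0.05 [ 0.98  0.61 -0.27  0.77 -1.65 -1.07]
path ok maxstep 0.02 [ 0.98  0.78 -0.35  0.77 -1.48 -1.23]
-90
path ok maxstep 0.18 [ 0.42  0.06 -0.36  0.29 -1.04  0.35]
path ok maxstep 0.14 [ 0.57  0.2  -0.17  0.24 -1.36 -0.64]
path ok maxstep 0.04 [ 0.77  0.39 -0.15  0.48 -1.56 -0.91]
path ok maxstep 0.04 [ 0.92  0.72 -0.03  0.62 -1.85 -1.09]
path ok maxstep 0.02 [ 0.92  0.86 -0.1   0.59 -1.67 -1.22]
```

Emit:
arm_command:
  series: [-0.047,0.02,-0.096,0,-0.07,-0.01,1,-0.095,0.041,-0.192,0,-0.13,-0.03,1,-0.142,0.061,-0.287,0,-0.2,-0.04,1,-0.19,0.081,-0.383,0,-0.27,-0.05,1,-0.237,0.102,-0.479,0,-0.33,-0.07,1,-0.284,0.122,-0.575,0,-0.4,-0.08,1,-0.332,0.142,-0.67,0,-0.47,-0.09,1,-0.379,0.162,-0.766,0.01,-0.536,-0.1,1]

```text
t: 11.7
eef_pos: [0.525, -0.0446, 0.2936]
ee_rot: [-2.524, 0.385, -0.801]
force: [-0.4, 0.5, 0.0]
width: 0.0875
gripper_force: 0.0
```

```bash
python3 nxt.py -74 13.15 .555 -.09 .30 -1
```

```text
path ok maxstep 0.1 [ 0.18 -0.01 -0.35 -0.02 -0.95  1.63]
t 11.7 p [ 0.525  -0.0446  0.2936] rel [-0.378  0.167 -0.764  0.471 -0.068 -0.27 ] w 0.0875 F [-0.4  0.5  0. ] up in tool [-0.375 -0.536 -0.756]
```

Emit:
arm_command:
  series: [-0.047,0.02,-0.096,0.06,-0.01,-0.03,1,-0.095,0.041,-0.192,0.12,-0.02,-0.07,1,-0.142,0.061,-0.287,0.18,-0.03,-0.1,1,-0.19,0.081,-0.383,0.24,-0.03,-0.13,1,-0.237,0.102,-0.479,0.3,-0.04,-0.17,1,-0.284,0.122,-0.575,0.36,-0.05,-0.2,1,-0.332,0.142,-0.67,0.41,-0.06,-0.23,1,-0.378,0.167,-0.764,0.47,-0.07,-0.27,1]

```text
t: 12.7
eef_pos: [0.5549, -0.0898, 0.3001]
ee_rot: [3.14, -0.279, 0.23]
force: [-0.8, -0.3, 0.1]
width: 0.0877
gripper_force: 0.0
```

```bash
python3 nxt.py -74 13.15 .5798 -.1245 .191 -1
```

```text
path ok maxstep 0.03 [ 0.09  0.14 -0.43 -0.06 -0.72  1.74]
t 12.7 p [ 0.5549 -0.0898  0.3001] rel [ 1.000e-03 -0.000e+00  0.000e+00 -1.440e-01  3.930e-01  1.094e+00] w 0.0877 F [-0.8 -0.3  0.1] up in tool [ 0.276  0.001 -0.961]
```

Emit:
arm_command:
  series: [0,0,0,-0.07,0.2,0.45,1,0,0,0,-0.144,0.393,0.9,1,0,0,0,-0.144,0.393,0.98,1]

```text
t: 13.08
eef_pos: [0.5745, -0.1256, 0.1984]
ee_rot: [-3.137, -0.273, 0.222]
force: [-0.0, 0.7, -0.4]
width: 0.0879
gripper_force: 0.0
```

```bash
python3 nxt.py -74 13.15 .6066 -.1182 .0948 -1
```

```text
path ok maxstep 0.03 [ 0.1   0.3  -0.49 -0.07 -0.51  1.76]
t 13.075 p [ 0.5745 -0.1256  0.1984] rel [-1.000e-03  4.000e-03 -5.000e-03  3.800e-02  3.000e-03  1.086e+00] w 0.0879 F [-0.   0.7 -0.4] up in tool [ 0.27  -0.004 -0.963]
```

Emit:
arm_command:
  series: [0,0,0,0.04,0,0.3,1,0,0.004,-0.005,0.04,0,0.6,1,0,0.004,-0.005,0.04,0,0.9,1,0,0.004,-0.005,0.04,0,1,1,0,0.004,-0.005,0.04,0,1,1]

```text
t: 13.7
eef_pos: [0.6078, -0.1172, 0.1086]
ee_rot: [-3.141, -0.287, 0.233]
force: [-0.5, -0.1, -0.5]
width: 0.0875
gripper_force: 0.0
```

```bash
python3 nxt.py -74 13.15 .6066 -.1182 .0948 -1
```

```text
path ok maxstep 0.0 [ 0.1   0.3  -0.49 -0.07 -0.51  1.76]
t 13.7 p [ 0.6078 -0.1172  0.1086] rel [-0.001 -0.005  0.002 -0.052  0.007  0.128] w 0.0875 F [-0.5 -0.1 -0.5] up in tool [ 0.283 -0.    -0.959]
```

Emit:
arm_command:
  series: [0,-0.005,0,-0.04,0,0.06,1,0,-0.005,0,-0.05,0,0.128,1,0,-0.005,0,-0.05,0,0.128,0,0,-0.005,0,-0.05,0,0.128,0,0,-0.005,0,-0.05,0,0.128,0,0,-0.005,0,-0.05,0,0.128,0,0,-0.005,0,-0.05,0,0.128,0,0,-0.005,0,-0.05,0,0.128,0]
  force: 40

```text
t: 14.7
eef_pos: [0.6068, -0.1175, 0.0951]
ee_rot: [-3.141, -0.281, 0.232]
force: [0.2, -0.6, 0.8]
width: 0.0332
gripper_force: 27.0
```

Emit:
arm_command:
  series: [0,0,0,0,0,0,0,0,0,0,0,0,0,0,0,0,0,0,0,0,0,0,0,0,0,0,0,0]

```text
t: 15.2
eef_pos: [0.6068, -0.1175, 0.095]
ee_rot: [-3.141, -0.281, 0.232]
force: [0.3, -0.2, 0.0]
width: 0.0329
gripper_force: 40.0
```

```bash
python3 nxt.py -74 13.15 .6066 -.1182 .2948 -1
python3 - <<'E'
from h import *
from station import arm
s=arm.get_state();p,R=pose(s);print(s["gripper_force"])
a=np.radians(39);u=place([0,0,REST[2]],[[np.cos(a),0,np.sin(a)]])[0];foot=place(REST,[[-.064,.055,.0202]])[0]
gp=p+.003*R[:,2];g=(gp-foot)@u;print("g",g,"perp",(gp-foot-g*u).round(4),"u in tool",(R.T@u).round(3))
E
```

```text
path ok maxstep 0.06 [ 0.1   0.1  -0.24 -0.04 -0.96  1.72]
t 15.2 p [ 0.6068 -0.1175  0.095 ] rel [-1.000e-03 -1.000e-03  2.000e-03  5.500e-01  6.000e-03 -1.921e+00] w 0.0329 F [ 0.3 -0.2  0. ] up in tool [ 0.277 -0.    -0.961]
39.987333565950394
g 0.11437875346825283 perp [-0.0001  0.0007 -0.    ] u in tool [ 0.921  0.002 -0.39 ]
```

Emit:
arm_command:
  series: [0,0,0,0.06,0,-0.2,0,0,0,0,0.16,0,-0.58,0,0,0,0,0.277,0,-0.961,0]

```text
t: 15.58
eef_pos: [0.6061, -0.1175, 0.1954]
ee_rot: [-3.141, -0.279, 0.232]
force: [0.5, 0.7, -1.5]
width: 0.0329
gripper_force: 40.0
```

Emit:
arm_command:
  series: [0,0,0,0.14,0,-0.5,0,0,0,0,0.277,0,-0.961,0,0,0,0,0.277,0,-0.961,0]

```text
t: 15.95
eef_pos: [0.6086, -0.1176, 0.3]
ee_rot: [3.14, -0.288, 0.233]
force: [0.2, 0.7, -2.7]
width: 0.033
gripper_force: 40.0
```

```bash
python3 nxt.py -74 -31 .593 -.034 .32 -1; python3 -c "
from station import arm;s=arm.get_state();print(s['moment'],s['gripper_force'])"
```

```text
path ok maxstep 0.16 [ 0.4   0.05 -0.36  0.27 -1.01  0.5 ]
t 15.95 p [ 0.6086 -0.1176  0.3   ] rel [-0.137 -0.006  0.473  0.097 -0.849 -0.181] w 0.033 F [ 0.2  0.7 -2.7] up in tool [ 0.284  0.002 -0.959]
[-0.3453704   1.15429501 -0.01501495] 39.989244639873505
```

The spatula top is at about 0.25 m, so I'll carry the pestle higher, at z≈0.39.

Run:
```python
from plan import *
from station import arm
s=arm.get_state(); p,R=pose(s); q=np.array(s["q"]); cur=(p,R)
wr=place(CAD,[[0,.06,.1]])[0]
for e,a,pt in((-74,-31,[.593,-.04,.37]),(-74,-75,[.585,.03,.40]),(-50,-75,[.60,.11,.40]),(-22.95,-75,[.61,.18,.39]),(-22.95,-75,[wr[0],wr[1]+.003,.29])):
    Rn=Rt(e,np.radians(a),-1);pt=np.array(pt);q=chk(*cur,pt,Rn,q);print(rel(*cur,pt,Rn));cur=(pt,Rn)
```

```text
path ok maxstep 0.16 [ 0.39  0.03 -0.26  0.25 -1.12  0.54]
[-0.137 -0.006  0.473  0.225 -0.79  -0.665]
path ok maxstep 0.12 [ 0.55  0.13 -0.09  0.27 -1.43 -0.33]
[-0.135  0.     0.47  -0.33  -0.559 -0.407]
path ok maxstep 0.05 [ 0.8   0.25 -0.2   0.58 -1.53 -0.69]
[-0.     0.267  0.    -0.705 -0.352 -0.202]
path ok maxstep 0.04 [ 0.94  0.47 -0.26  0.81 -1.74 -0.94]
[ 0.     0.301 -0.    -0.562 -0.278 -0.341]
path ok maxstep 0.02 [ 0.98  0.6  -0.26  0.77 -1.67 -1.06]
[ 0.     0.     0.    -1.089 -0.161 -0.006]
```

Emit:
arm_command:
  series: [-0.027,0,0.095,0.05,-0.16,-0.2,0,-0.055,0,0.19,0.09,-0.32,-0.35,0,-0.082,0,0.285,0.14,-0.48,-0.5,0,-0.11,0,0.38,0.18,-0.64,-0.6,0,-0.137,-0.006,0.473,0.225,-0.79,-0.665,0,-0.137,-0.006,0.473,0.225,-0.79,-0.665,0]

```text
t: 16.7
eef_pos: [0.5918, -0.0385, 0.3641]
ee_rot: [3.136, -0.271, -0.538]
force: [-0.4, -0.4, -2.2]
width: 0.0326
gripper_force: 40.0
```

```bash
python3 nxt.py -74 -75 .585 .03 .40 -1
```

```text
path ok maxstep 0.12 [ 0.55  0.13 -0.09  0.27 -1.43 -0.33]
t 16.7 p [ 0.5918 -0.0385  0.3641] rel [-0.13   0.004  0.472 -0.299 -0.551 -0.458] w 0.0326 F [-0.4 -0.4 -2.2] up in tool [ 0.268  0.005 -0.963]
```

Emit:
arm_command:
  series: [-0.027,0,0.095,-0.06,-0.11,-0.15,0,-0.055,0,0.19,-0.12,-0.22,-0.3,0,-0.08,0,0.285,-0.18,-0.33,-0.4,0,-0.105,0.003,0.38,-0.24,-0.44,-0.45,0,-0.13,0.004,0.472,-0.3,-0.55,-0.46,0,-0.13,0.004,0.472,-0.3,-0.55,-0.46,0]

```text
t: 17.45
eef_pos: [0.5851, 0.029, 0.3992]
ee_rot: [3.14, -0.279, -1.307]
force: [0.6, -0.3, -2.2]
width: 0.0325
gripper_force: 40.0
```

```bash
python3 nxt.py -50 -75 .60 .11 .40 -1
```

```text
path ok maxstep 0.05 [ 0.8   0.25 -0.2   0.58 -1.53 -0.69]
t 17.45 p [0.5851 0.029  0.3992] rel [ 0.     0.267  0.001 -0.712 -0.355 -0.213] w 0.0325 F [ 0.6 -0.3 -2.2] up in tool [ 0.276  0.002 -0.961]
```

Emit:
arm_command:
  series: [0,0.09,0,-0.24,-0.12,-0.07,0,0,0.18,0,-0.48,-0.24,-0.14,0,0,0.267,0,-0.71,-0.355,-0.21,0,0,0.267,0,-0.71,-0.355,-0.21,0]

```text
t: 17.95
eef_pos: [0.5999, 0.111, 0.3985]
ee_rot: [3.133, -0.703, -1.298]
force: [0.8, -1.0, -2.3]
width: 0.0331
gripper_force: 40.0
```

```bash
python3 nxt.py -22.95 -75 .61 .18 .39 -1
```

```text
path ok maxstep 0.04 [ 0.94  0.47 -0.26  0.81 -1.74 -0.94]
t 17.95 p [0.5999 0.111  0.3985] rel [-0.001  0.298  0.005 -0.541 -0.28  -0.35 ] w 0.0331 F [ 0.8 -1.  -2.3] up in tool [ 0.646  0.006 -0.763]
```

Emit:
arm_command:
  series: [0,0.1,0,-0.18,-0.09,-0.1,0,0,0.2,0.003,-0.36,-0.18,-0.23,0,0,0.298,0.005,-0.54,-0.28,-0.35,0,0,0.298,0.005,-0.54,-0.28,-0.35,0]

```text
t: 18.45
eef_pos: [0.6109, 0.1789, 0.3898]
ee_rot: [3.136, -1.171, -1.307]
force: [-0.5, -1.4, -1.2]
width: 0.033
gripper_force: 40.0
```

```bash
python3 nxt.py -22.95 -75 .6137 .2254 .30 -1
```

```text
path ok maxstep 0.02 [ 0.98  0.59 -0.25  0.77 -1.68 -1.04]
t 18.45 p [0.6109 0.1789 0.3898] rel [ 0.002 -0.001  0.    -0.999 -0.147 -0.059] w 0.033 F [-0.5 -1.4 -1.2] up in tool [ 0.921  0.002 -0.389]
```

Emit:
arm_command:
  series: [0,0,0,-0.17,-0.145,-0.41,0,0,0,0,-0.4,-0.147,-0.31,0,0,0,0,-0.8,-0.147,-0.14,0,0,0,0,-1,-0.147,-0.06,0,0,0,0,-1,-0.147,-0.06,0]

```text
t: 19.08
eef_pos: [0.6143, 0.2242, 0.3038]
ee_rot: [-3.128, -1.168, -1.328]
force: [0.0, -0.4, -0.1]
width: 0.0331
gripper_force: 40.0
```

```bash
python3 nxt.py -22.95 -75 .6137 .2254 .25 -1
python3 - <<'E'
from h import *
from station import arm
import cv2
s=arm.get_state();p,R=pose(s)
a=arm.grab_frame("scene");b=arm.grab_frame("top")
cv2.imwrite("pics/s6.png",np.hstack([cv2.resize(a[170:290,280:380],None,fx=4.5,fy=4.5,interpolation=2),cv2.resize(b[132:222,240:310],None,fx=6,fy=6,interpolation=2)[:540,:350]]))
u=np.array([.921,.002,-.39]);gp=p+.003*R[:,2];foot=gp-R@u*.1144;print("foot",foot,"top",gp+R@u*.0676)
P=np.array([[.6144,.2228,.1],foot,gp,gp+R@u*.0676])
print(((proj(arm.camera_model("scene"),P)-[280,170])*4.5).round(0)); print(((proj(arm.camera_model("top"),P)-[240,132])*6+[450,0]).round(0))
E
```

```text
path ok maxstep 0.01 [ 0.98  0.64 -0.29  0.77 -1.62 -1.1 ]
t 19.075 p [0.6143 0.2242 0.3038] rel [ 0.003  0.002 -0.005 -0.499  0.006  0.199] w 0.0331 F [ 0.  -0.4 -0.1] up in tool [ 0.92  -0.005 -0.392]
foot [0.61571938 0.22203594 0.18816185] top [0.61455878 0.22127775 0.37018797]
[[260. 401.]
 [260. 321.]
 [264. 199.]
 [267. 117.]]
[[598. 239.]
 [576. 206.]
 [543. 162.]
 [521. 133.]]
```

View pics/s6.png

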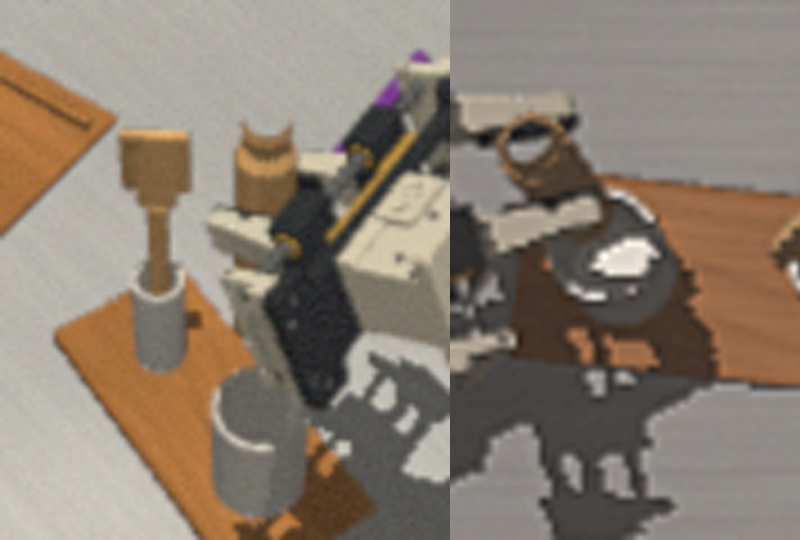

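The pestle is upright over the wide cup (top (266,140) in the scene crop, cup rim at (258,400)), with its foot within 2 mm of the cup axis. Lowering.

Emit:
arm_command:
  series: [0,0,0,-0.3,0.003,0.12,0,0.003,0.002,-0.005,-0.6,0.006,0.25,0,0.003,0.002,-0.005,-0.92,0.006,0.39,0,0.003,0.002,-0.005,-0.92,0.006,0.39,0]

```text
t: 19.68
eef_pos: [0.6143, 0.2254, 0.2041]
ee_rot: [-3.14, -1.172, -1.309]
force: [-0.5, -0.3, 0.2]
width: 0.0332
gripper_force: 40.0
```

```bash
python3 nxt.py -22.95 -75 .6137 .2254 .1404 -1
```

```text
path ok maxstep 0.01 [ 0.98  0.76 -0.34  0.77 -1.5  -1.22]
t 19.675 p [0.6143 0.2254 0.2041] rel [-0.001 -0.001 -0.    -0.587  0.006  0.246] w 0.0332 F [-0.5 -0.3  0.2] up in tool [ 0.921 -0.001 -0.389]
```

Emit:
arm_command:
  series: [0,0,0,-0.2,0.006,0.085,0,0,0,0,-0.4,0.006,0.168,0,0,0,0,-0.55,0.006,0.23,0,0,0,0,-0.587,0.006,0.246,0,0,0,0,-0.587,0.006,0.246,0]

```text
t: 20.3
eef_pos: [0.614, 0.2259, 0.1407]
ee_rot: [-3.136, -1.171, -1.313]
force: [0.9, 0.2, -0.8]
width: 0.033
gripper_force: 40.0
```

Emit:
arm_command:
  series: [0,0,0,-0.02,0,0.008,0,0,0,0,-0.037,0,0.016,0,0,0,0,-0.037,0,0.016,0]

```text
t: 20.68
eef_pos: [0.6139, 0.2258, 0.137]
ee_rot: [-3.134, -1.17, -1.314]
force: [-0.0, -0.8, -2.0]
width: 0.033
gripper_force: 40.0
```

Emit:
arm_command:
  series: [0,0,0,-0.014,0,0.006,0,0,0,0,-0.018,0,0.008,0,0,0,0,-0.018,0,0.008,0]

```text
t: 21.05
eef_pos: [0.614, 0.2257, 0.1348]
ee_rot: [-3.135, -1.171, -1.314]
force: [0.3, 0.6, -1.1]
width: 0.0326
gripper_force: 40.0
```

Emit:
arm_command:
  series: [0,0,0,-0.012,0,0.005,0,0,0,0,-0.018,0,0.008,0,0,0,0,-0.018,0,0.008,0]

```text
t: 21.42
eef_pos: [0.614, 0.2257, 0.1328]
ee_rot: [-3.135, -1.171, -1.314]
force: [0.7, 0.1, -1.3]
width: 0.0328
gripper_force: 40.0
```

Emit:
arm_command:
  series: [0,0,0,-0.008,0,0.003,0,0,0,0,-0.008,0,0.003,0]

```text
t: 21.68
eef_pos: [0.614, 0.2257, 0.132]
ee_rot: [-3.135, -1.171, -1.314]
force: [0.1, -0.2, -1.2]
width: 0.0328
gripper_force: 40.0
```

Emit:
arm_command:
  series: [0,0,0,-0.01,0,0.004,0,0,0,0,-0.014,0,0.006,0,0,0,0,-0.014,0,0.006,0]

```text
t: 22.05
eef_pos: [0.614, 0.2257, 0.1305]
ee_rot: [-3.135, -1.171, -1.314]
force: [1.1, 0.7, -0.8]
width: 0.0327
gripper_force: 40.0
```

Emit:
arm_command:
  series: [0,0,0,-0.01,0,0.004,0,0,0,0,-0.014,0,0.006,0,0,0,0,-0.014,0,0.006,0]

```text
t: 22.42
eef_pos: [0.6141, 0.2256, 0.1304]
ee_rot: [-3.133, -1.172, -1.315]
force: [-1.0, -0.0, 5.7]
width: 0.0333
gripper_force: 40.0
```

Contact with the cup floor. Release and retreat.

Emit:
arm_command:
  series: [0,0,0,0,0,0,0.9,0,0,0,0,0,0,0.9,0,0,0,0,0,0,0.9,0,0,0,0,0,0,0.9,0,0,0,0,0,0,0.9,0,0,0,0,0,0,0.9,0,0,0,0,0,0,0.9,0,0,0,0,0,0,0.9]

```text
t: 23.42
eef_pos: [0.614, 0.2257, 0.129]
ee_rot: [-3.135, -1.171, -1.314]
force: [-1.3, -1.1, 0.8]
width: 0.0788
gripper_force: 0.0
```

Emit:
arm_command:
  series: [0,0,0,0,0,-0.2,0.9,0,0,0,0,0,-0.6,0.9,0,0,0,0,0,-1,0.9]

```text
t: 23.8
eef_pos: [0.5894, 0.3165, 0.1689]
ee_rot: [-3.134, -1.17, -1.314]
force: [0.8, 0.6, 0.6]
width: 0.0789
gripper_force: 0.0
```

Emit:
arm_command:
  series: [0,0,0,0.3,0,-0.3,0.9,0,0,0,0.8,0,-0.4,0.9,0,0,0,0.9,0,-0.4,0.9,0,0,0,0.9,0,-0.4,0.9]

```text
t: 24.3
eef_pos: [0.589, 0.3167, 0.2673]
ee_rot: [-3.132, -1.169, -1.316]
force: [0.2, 0.0, 0.1]
width: 0.0791
gripper_force: 0.0
```

Run:
```python
from station import arm
import cv2
b=arm.grab_frame("top");a=arm.grab_frame("scene");cv2.imwrite("pics/s7.png",cv2.resize(a[130:350,210:430],None,fx=2.7,fy=2.7,interpolation=2))
print(arm.get_state()["t"],arm.get_state()["force"])
```

```text
24.4 [ 0.66437916  0.47376085 -0.50754274]
```

View pics/s7.png

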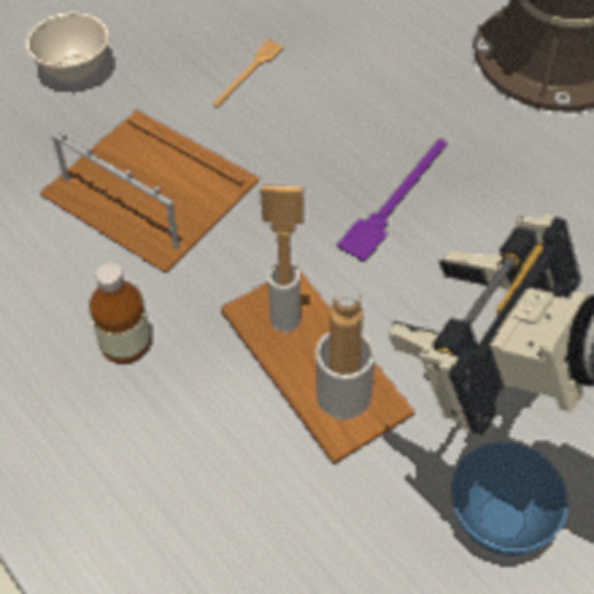

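The spatula stands in the narrow tube (283,250), and the pestle stands in the wide cup (346,345). The bowls and bottle are where they were, and the gripper is clear. Handing in.

```bash
python3 -c "
from station import arm;print(arm.job_done())"
```

```text
the job is handed in; nothing more can be done
None
```

I handed the job in at about 24 s: the spatula is upright in the narrow tube and the pestle upright in the wide cup, each lowered until it touched bottom before release, with the bowls and bottle left where they were.

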